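# Put the pearl grader's scoop and caliper away in their cutout tray

## Robot

A 6-joint arm with a two-finger parallel gripper is mounted at the origin on the work surface. World frame = base frame: x ahead of the robot, y to its left, z up, the work surface at z = 0. Lengths are in m, angles in rad, forces in N, time in s.
With the tool pointing down it reaches from about 0.35 to 0.975 m from the base axis. Payload 7.1 kg.
Tool frame: the origin (TCP) lies midway between the tips of the shut fingers; the grasp point (between the pads) lies 19 mm behind it; z points along the fingers, y is the line along which they close (so a half turn about z gives the same grasp; the last joint's range is limited). The gripper opens to 88 mm and grips with 3 to 60 N. Pads are 20 mm wide; open, the fingers measure 115 mm over their backs; the gripper's body (75 mm by 178 mm) begins 61 mm behind the grasp point.
Start: joints at [-1.247, 0.423, 1.63, -0, 1.089, -0.019], TCP at [0.21, -0.589, 0.223] pointing down, gripper open.
Joint ranges: [-3, 3], [-0.9, 2.11], [0.09, 2.58], [-1.31, 4.45], [0.11, 2.69], [-2.54, 2.54]. Speed limits (rad/s): [2.39, 2.39, 3.01, 3.14, 3.14, 3.14].

## Interface

Orientations are given as a unit quaternion [w, x, y, z].
In Python, from station import move_pose, movel, movej, command_gripper, wait, inverse_kinematics, read_camera, camera_info, MotionError, job_done, get_time, get_joint_pos, get_qvel, get_effort, get_tcp_pos, get_ee_rot, get_ft_force, get_ft_torque, get_grip_width, get_finger_force gives the robot as it stands. Calls block until the motion is done:
- move_pose(position, orientation): joint-space move of the TCP to a pose.
- movel(position, frame=None, v=0.15, until_force=None): straight line of the TCP; frame=None keeps the orientation; v is the mean speed in m/s. With until_force (N) it stops when the force on the tool has changed by that much, and returns True; else False.
- movej(angles): joint-space move.
- command_gripper(opening): opening from 0.0 (shut) to 1.0 (fully open); the grip force is fixed at half the most; returns when the fingers have stopped.
- wait(seconds).
- inverse_kinematics(position, orientation): joint angles nearest the present ones, or None.
- read_camera(name): name is "scene" or "top" or "wrist"; returns the picture (400x640x3 uint8, red, green, blue); there is no depth.
- camera_info(name): a dict with "intrinsics" (3x3 intrinsics, pixels), "T" (4x4, takes a point from camera to world coordinates); the wrist camera has in their place "tool_from_camera" (4x4, takes a point from camera to tool coordinates, whose origin is the TCP and whose axes are the flange's). Camera axes: x right, y up, looking along -z (the intrinsics and any distortion apply to the point x, -y, -z); pixel columns grow to the right and rows downward; lengths in m; the calibration is good to about 2 mm. A picture is of the moment at which its call begins: read the wrist's pose just before it. camera_info takes no time and is no camera call.
A pose or a line that the arm cannot do raises MotionError and nothing moves.
- job_done(): hands the job in; it is judged then, once.
Readings, each from a call of its own:
- get_time(): time.
- get_joint_pos(): joint angles.
- get_qvel(): joint speeds.
- get_effort(): joint torques, N m.
- get_tcp_pos(): TCP position.
- get_ee_rot(): TCP orientation.
- get_ft_force(): force on the tool from outside, world axes, zero at the start.
- get_ft_torque(): the same for the moment, N m.
- get_grip_width(): opening from 0.0 (shut) to 1.0 (fully open).
- get_finger_force(): force on a finger pad.
Only numpy, scipy, OpenCV 4.12 (cv2) and the standard library are available. Lean on these libraries where they do the work, as an engineer would, in place of code of your own. Each camera call takes 0.05 s, during which the arm holds its last target. There are 200 camera calls.

## Task

The pearl grading is finished: put the scoop and the caliper away in the dark tool tray, each in the cutout of its own shape and turned to match it. The cutouts grip the tools, so press each one down until it rests level on the bottom of its cutout, then let go. Leave the phone, the tweezers and the tub of pearls where they are.

Things in the scene. Friction and masses are not known exactly. Their poses are not given: they have to be found in the camera images.
- scoop: Pearl scoop lying flat, 135 mm long, about 0.1 kg: wooden handle bar 80 x 20 x 28 mm high with an open aluminium pan (55 long, 64 wide, 16 high) at one end. Origin: underside, on the handle's centre line, 45 mm from its free end. x points along the handle to the pan (handle x -45 to 35, pan x 35 to 90 mm), z up. Grip it across the handle's 20 mm width (along y) at the origin.
- scoop_head (a point): Middle of the pan's underside: 62.5 mm from the scoop's origin along its x.
- caliper: Closed digital caliper lying display up, about 0.16 kg. Origin: middle of the underside of its dark housing (60 along x, 30 along y, 28 mm high); x points to the jaw end, z up. Grip it there across the 30 mm (along y). Steel beam 16 wide, 6 thick, 4 mm above the underside, from x -100 to 54; at x 30 to 54, long jaws reach to y -55 and short jaws to y +20 mm.
- caliper_head (a point): Point on the long jaws at the underside's level: x 42, y -35 mm from the caliper's origin.
- tray: Fixed dark tray, 190 (x) x 176 (y) x 17 mm high, with two cutouts 12 mm deep whose lighter floor is 5 mm above the table. Origin: centre of its underside, z up. The cutouts follow the tools' outlines with 2 mm room each side at handle and housing, 3 mm elsewhere. Seated, handle and housing stand 16 mm above the tray's top, so fingers lower than 12 mm above a tool's underside meet the tray.
- scoop_seat (a point): On the floor of the scoop's cutout, where the scoop's origin belongs: tray x -10, y 42, z 5 mm. Seated, the scoop's x (to the pan) points along the tray's +x. Four sprung rubber pads in the side walls stop a tool that is only laid in, about 7 mm above the floor; a push of about 4 to 10 N straight down at the tool's origin sends it home.
- caliper_seat (a point): On the floor of the caliper's cutout, where the caliper's origin belongs: tray x -18, y -42, z 5 mm. Seated, the caliper's x (to the jaw end) points along the tray's -x, so its long jaws point to the tray's +y. Same four sprung pads: a tool only laid in stops about 7 mm above the floor; a push of about 4 to 10 N straight down at its origin sends it home.
- phone: Bystander: phone lying flat, 67 x 138 x 8 mm, origin at the centre of its underside.
- tweezers: Bystander: wooden tweezers lying flat, 170 mm long, 5 mm high, origin at the middle of the underside.
- bowl: Bystander: white open tub of pearls, 100 x 160 x 70 mm high, origin at the centre of its underside.
Mind the look-alikes: they are no part of the job. What is shaped like the caliper but purple is not meant.

How it is judged:
By the outcome, as a careful person would: the job done as asked, in the order asked, and still so for the second after the job is handed in, with the robot touching nothing.
It also fails if it takes over 64 s, if anything falls off the work surface, if the arm or the gripper's body presses on something with over 40 N, if the wrist force passes 120 N, or if a joint passes its speed limit or range.

## Working session

There is one attempt and no reset: what is moved stays moved. The work goes in short steps, each a Python script; the robot and the scene stay as the last script left them, time stands still between calls to the robot, and variables do not carry over. Pictures are saved under pics/ and viewed, at most 10 in all, crops included, and the job is handed in when it is done.

```bash
ls; mkdir -p pics
python3 - <<'E'
from station import *
import cv2,numpy as np
np.set_printoptions(precision=4,suppress=True)
for n in ("top","scene"):
    im=read_camera(n); cv2.imwrite(f"pics/{n}0.png",im[:,:,::-1]); print(n,camera_info(n))
print(camera_info("wrist"),get_time(),get_ee_rot(),get_tcp_pos())
E
```

```text
pics
top {'intrinsics': array([[469.3429,   0.    , 317.9472],
       [  0.    , 469.3429, 194.2463],
       [  0.    ,   0.    ,   1.    ]]), 'T': array([[ 0.0218,  0.9886, -0.1489,  0.3272],
       [-0.9996,  0.0185, -0.0233, -0.0272],
       [-0.0203,  0.1493,  0.9886,  1.268 ],
       [ 0.    ,  0.    ,  0.    ,  1.    ]])}
scene {'intrinsics': array([[489.3377,   0.    , 309.9712],
       [  0.    , 489.3377, 193.003 ],
       [  0.    ,   0.    ,   1.    ]]), 'T': array([[ 0.163 , -0.5421,  0.8244,  1.6677],
       [ 0.9866,  0.0827, -0.1407, -0.2218],
       [ 0.0081,  0.8363,  0.5483,  0.8061],
       [ 0.    ,  0.    ,  0.    ,  1.    ]])}
{'intrinsics': array([[301.1412,   0.    , 317.8223],
       [  0.    , 301.1412, 194.9831],
       [  0.    ,   0.    ,   1.    ]]), 'tool_from_camera': array([[-0.0005,  0.9563,  0.2925,  0.0815],
       [ 1.    ,  0.0004,  0.0003, -0.001 ],
       [ 0.0002,  0.2925, -0.9563, -0.1617],
       [ 0.    ,  0.    ,  0.    ,  1.    ]])} 0.1 [-0.0007  0.9853  0.1706 -0.0001] [ 0.2099 -0.5881  0.222 ]
```

View pics/top0.png

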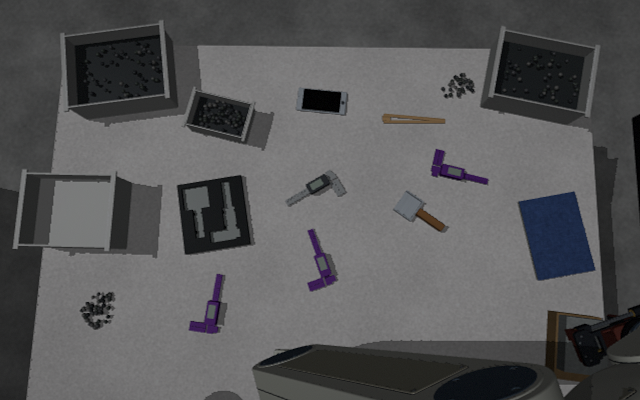

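View pics/scene0.png

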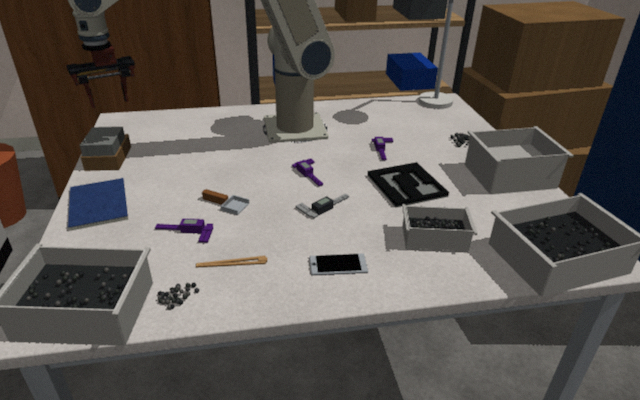

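The top view shows:
- **Caliper candidates:** grey at (318,187); purple at (460,172), (321,263) and (213,310). I choose the grey one.
- **Scoop:** only one, at (420,210).
- **Tray:** centre at about (215,215).
- **Bystanders:** phone at (322,100), tweezers at (413,119), tub at (220,115).

Next is one close crop to check the choice, plus rough positions.

```bash
cat > h.py <<'E'
from station import *
import cv2,numpy as np
from scipy.spatial.transform import Rotation as R
np.set_printoptions(precision=4,suppress=True)
def rot(q): return R.from_quat(np.r_[q[1:],q[0]]).as_matrix()
def camT(n):
    c=camera_info(n)
    if n!="wrist": return c["intrinsics"],c["T"]
    T=np.eye(4); T[:3,:3]=rot(get_ee_rot()); T[:3,3]=get_tcp_pos()
    return c["intrinsics"],T@c["tool_from_camera"]
def cast(px,z,K,T):
    px=np.atleast_2d(np.asarray(px,float))
    d=np.c_[(px[:,0]-K[0,2])/K[0,0],-(px[:,1]-K[1,2])/K[1,1],-np.ones(len(px))]@T[:3,:3].T
    return T[:3,3]+d*((z-T[2,3])/d[:,2])[:,None]
def quat(a):
    "tool down, tool y (closing line) along world angle a"
    Y=np.array([np.cos(a),np.sin(a),0]);Z=np.array([0,0,-1.]);X=np.cross(Y,Z)
    q=R.from_matrix(np.c_[X,Y,Z]).as_quat(); return np.r_[q[3],q[:3]]
def shot(name,n="wrist"):
    K,T=camT(n); im=read_camera(n)[:,:,::-1].copy()
    cv2.imwrite(f"pics/{name}.png",im); np.savez(f"pics/{name}.npz",K=K,T=T,im=im); return im,K,T
E
python3 - <<'E'
from h import *
im=cv2.imread("pics/top0.png"); cv2.imwrite("pics/c.png",cv2.resize(im[150:260,170:460],None,fx=2.75,fy=2.75,interpolation=cv2.INTER_CUBIC))
K,T=camT("top")
for n,p,z in [("cal",(318,186),.028),("jaws",(338,185),.01),("beamend",(288,204),.01),("scoop",(430,217),.028),("pan",(408,206),.0),("tray",(215,215),.017)]: print(n,cast(p,z,K,T))
E
```

```text
cal [[0.5362 0.0024 0.028 ]]
jaws [[ 0.543  -0.0514  0.01  ]]
beamend [[0.4884 0.083  0.01  ]]
scoop [[ 0.4587 -0.2951  0.028 ]]
pan [[ 0.4905 -0.2422  0.    ]]
tray [[0.4539 0.2781 0.017 ]]
```

View pics/c.png

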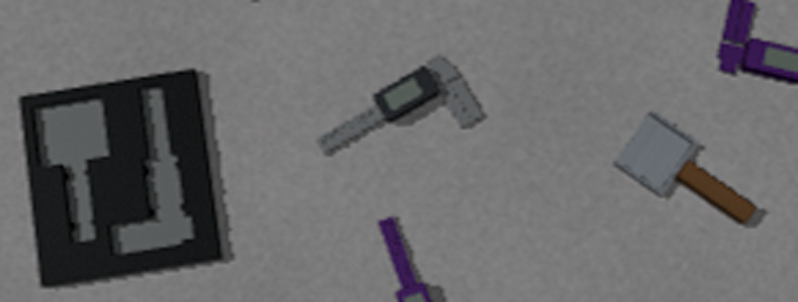

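The crop confirms that the grey caliper has a dark housing and its long jaws on the −y side, and that the scoop has a brown handle. In the tray, the scoop cutout is on the left with its pan up (+x), and the caliper cutout is on the right with its jaws at the bottom. Now close wrist views of the tray, the caliper and the scoop.

Run:
```python
from h import *
d=np.radians
for n,p,a in [("tray",(.454,.278),5),("cal",(.536,.002),31),("scoop",(.47,-.275),-31)]:
    q=quat(d(a)); X=rot(q)[:,0]
    pos=np.r_[np.array(p)+0.02*X[:2],.24 if n=="tray" else .2]
    move_pose(pos,q); wait(.3); shot(n+"1"); print(n,get_time(),get_joint_pos(),get_ft_force())
v=[cv2.imread(f"pics/{n}1.png")[:,100:540] for n in("tray","cal","scoop")]
cv2.imwrite("pics/w.png",cv2.resize(np.hstack(v),None,fx=.6,fy=.6,interpolation=cv2.INTER_AREA))
```

```text
tray 3.6667 [0.5602 0.2802 1.7994 0.     1.062  0.4732] [-0.1891  0.5757  0.0267]
cal 5.1333 [ 0.015   0.3083  1.8666  0.      0.9665 -0.5271] [ 0.3814  0.5188 -0.267 ]
scoop 6.5667 [-0.5132  0.3355  1.826   0.      0.98    0.0264] [-0.1574  0.6744  1.1209]
```

View pics/w.png

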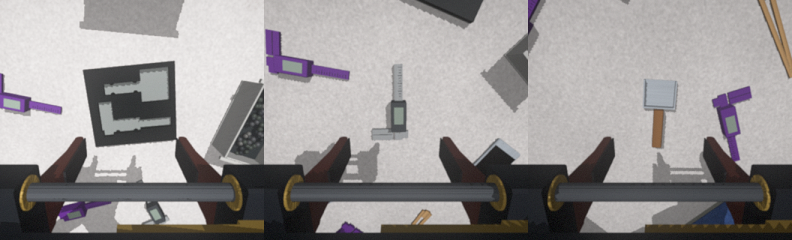

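The wrist crops show the tray at left, the grey caliper in the middle with jaws at the lower left, and the scoop at right. Now I measure them with masks.

```bash
cat > meas.py <<'E'
from h import *
def big(m):
    cs,_=cv2.findContours(m.astype(np.uint8),cv2.RETR_EXTERNAL,cv2.CHAIN_APPROX_NONE)
    return max(cs,key=cv2.contourArea)[:,0,:]
def rect(c,z,K,T):
    w=cast(c,z,K,T)[:,:2]; r=cv2.minAreaRect((w*1000).astype(np.float32))
    b=cv2.boxPoints(r)/1000; e=b[1]-b[0],b[2]-b[1]; l=max(e,key=np.linalg.norm)
    return np.array(r[0])/1000,sorted(r[1]),np.degrees(np.arctan2(l[1],l[0]))
E
python3 - <<'E'
from meas import *
out=[]
for n in("tray","cal","scoop"):
    d=np.load(f"pics/{n}1.npz");im,K,T=d["im"],d["K"],d["T"]
    hsv=cv2.cvtColor(im,cv2.COLOR_BGR2HSV); v=hsv[...,2].copy(); roi=np.zeros(v.shape,bool); roi[80:250,200:400]=1
    if n=="tray": m=(v<80)&roi;z=.017
    elif n=="cal": m=(v<90)&roi;z=.028
    else: m=(hsv[...,0]<20)&(hsv[...,1]>110)&roi;z=.028
    m=cv2.morphologyEx(m.astype(np.uint8),cv2.MORPH_OPEN,np.ones((3,3)))
    c=big(m); print(n,cv2.boundingRect(c),"cam",T[:3,3],rect(c,z,K,T))
    if n=="tray": print(cast(cv2.boxPoints(cv2.minAreaRect(c)),z,K,T))
    o=im.copy(); cv2.drawContours(o,[c],-1,(0,0,255),1)
    x,y,w,h=cv2.boundingRect(c); cx,cy=x+w//2,y+h//2; s=80 if n=="tray" else 65
    out.append(cv2.resize(o[cy-s:cy+s,cx-s:cx+s],(264,264) if 0 else (400,400) if n!="tray" else (400,400),interpolation=cv2.INTER_NEAREST))
cv2.imwrite("pics/m.png",cv2.resize(np.hstack(out),(798,266),interpolation=cv2.INTER_AREA))
E
```

```text
tray (241, 103, 152, 141) cam [0.446  0.3792 0.4017] (array([0.4573, 0.286 ]), [173.30735778808594, 186.47723388671875], np.float32(10.355188))
[[0.3513 0.3566 0.017 ]
 [0.5324 0.3875 0.017 ]
 [0.5744 0.2193 0.017 ]
 [0.3688 0.1817 0.017 ]]
cal (312, 167, 24, 52) cam [0.4848 0.0902 0.3618] (array([0.5421, 0.0082]), [27.28866195678711, 61.54022979736328], np.float32(-58.96709))
scoop (308, 183, 17, 62) cam [ 0.5226 -0.1866  0.3617] (array([ 0.4556, -0.2937]), [16.43557357788086, 77.28890991210938], np.float32(55.821636))
```

View pics/m.png

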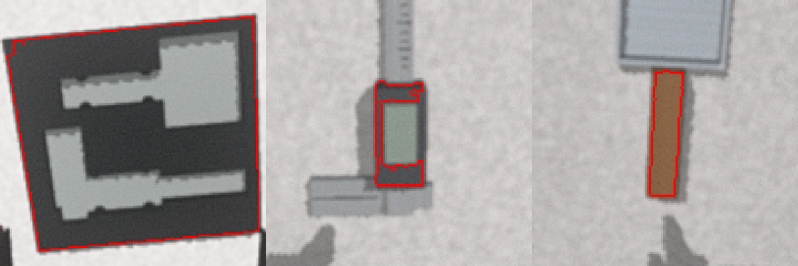

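Run:
```python
from meas import *
for i,a in enumerate((100,-80)):
    q=quat(np.radians(a)); X=rot(q)[:,0]
    move_pose(np.r_[np.array([.457,.286])+0.0*X[:2],.24],q); wait(.4); im,K,T=shot(f"tr{i}")
    v=cv2.cvtColor(im,cv2.COLOR_BGR2HSV)[...,2]; m=(v<80); m[:70]=0; m[236:]=0;m[:,:190]=0;m[:,430:]=0
    m=cv2.morphologyEx(m.astype(np.uint8),cv2.MORPH_OPEN,np.ones((3,3)));c=big(m)
    print(a,cv2.boundingRect(c),get_time(),get_joint_pos()[5],T[:3,3],rect(c,.017,K,T),"toolX",X)
    o=im.copy();cv2.drawContours(o,[c],-1,(0,0,255),1);cv2.imwrite(f"pics/tro{i}.png",o)
cv2.imwrite("pics/tro.png",np.hstack([cv2.imread(f"pics/tro{i}.png")[40:300,160:480] for i in(0,1)]))
```

```text
100 (245, 91, 141, 143) 8.9833 -1.2081731546351473 [0.3785 0.2731 0.4017] (array([0.4568, 0.2855]), [172.852783203125, 186.43922424316406], np.float32(10.460967)) toolX [-0.9848 -0.1736 -0.    ]
-80 (250, 92, 140, 143) 12.0833 1.9333373744567843 [0.5369 0.3013 0.4017] (array([0.4576, 0.2858]), [172.99493408203125, 185.82379150390625], np.float32(10.540278)) toolX [0.9848 0.1736 0.    ]
```

View pics/tro.png

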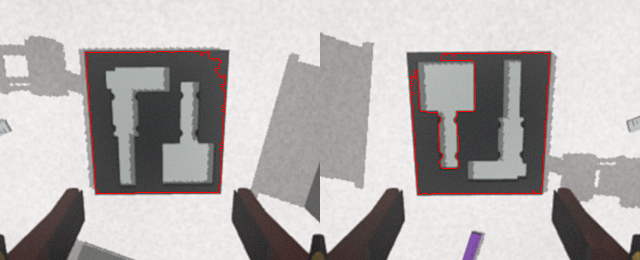

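Both flipped views outline the tray cleanly and agree to within 1 mm: centre (0.4572, 0.2857), heading 10.5°. Now I grasp the scoop.

Run:
```python
from meas import *
h=np.radians(55.8); u=np.array([np.cos(h),np.sin(h)])
o=np.array([.4556,-.2937])+.005*u
q=quat(h-np.pi/2)
move_pose(np.r_[o,.10],q); movel(np.r_[o,.015],v=.1)
command_gripper(0.0); print(o,get_grip_width()*88,get_finger_force(),get_tcp_pos())
movel(np.r_[o,.2],v=.15)
# bring above seat, high
ph=np.radians(10.5);Rt=np.array([[np.cos(ph),-np.sin(ph)],[np.sin(ph),np.cos(ph)]])
s=np.array([.4572,.2857])+Rt@[-.010,.042]
move_pose(np.r_[s,.12],quat(ph-np.pi/2)); wait(.3)
shot("held1"); shot("heldtop","top"); print(s,get_time(),get_joint_pos(),get_grip_width()*88,get_ft_force(),get_tcp_pos())
```

```text
[ 0.4584 -0.2896] 19.571084289492557 29.999195337295532 [ 0.4584 -0.2896  0.015 ]
[0.4397 0.3252] 20.2583 [ 0.6146  0.4538  1.8723 -0.      0.8154  2.0025] 19.744799086535455 [-0.3877  0.3282 -1.8275] [0.4399 0.325  0.1201]
```

View pics/held1.png

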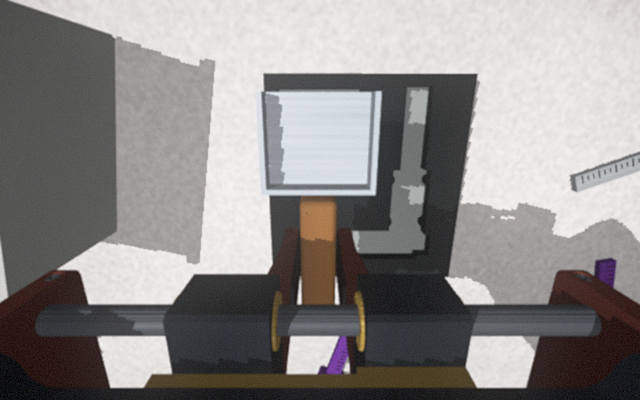

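The held view shows the pan rim with corners at about (263,91), (382,91), (377,195) and (262,194), and the tray behind it. I check the pan's position in the grip.

Run:
```python
from meas import *
d=np.load("pics/held1.npz");K,T=d["K"],d["T"]
w=cast([(263,91),(382,91),(377,195),(262,194)],.121,K,T)
Rm=rot(get_ee_rot());t=get_tcp_pos()
print((w-t)@Rm*1000)
# tray corners visible: far-left/far-right top edge, in tray frame
w=cast([(264,73),(477,74)],.017,K,T)[:,:2]; ph=np.radians(10.5);Rt=np.array([[np.cos(ph),-np.sin(ph)],[np.sin(ph),np.cos(ph)]])
print((w-[.4572,.2857])@Rt*1000)
```

```text
[[ 87.1843 -28.69    -0.9316]
 [ 87.1346  31.4001  -0.9331]
 [ 32.2194  31.9858  -0.9409]
 [ 32.851  -32.1848  -0.9391]]
[[ 94.9951  86.8193]
 [ 94.0357 -87.5379]]
```

Run:
```python
from h import *
d=np.load("pics/held1.npz");im,K,T=d["im"].astype(int),d["K"],d["T"]
g=im.sum(2)//3
for r in (94,100,110,130,150,170,185,192):print(r,"L",g[r,256:272],"R",g[r,370:390])
for c in (290,320,350):print(c,"top",g[84:98,c],"bot",g[184:204,c])
print("handle")
for r in(200,215,230,250,270,290):
    hs=cv2.cvtColor(d["im"][r:r+1],cv2.COLOR_BGR2HSV)[0]; k=np.where((hs[:,0]<18)&(hs[:,1]>110)&(hs[:,2]>110))[0];k=k[(k>285)&(k<350)];print(r,k.min(),k.max())
print(g[296:306,318],)
```

```text
94 L [226 225 225 229 223 169 112  93 101 126 149 159 161 165 185 196] R [214 175 137 128 139 179 208 216 216 214 213 160  92  68  63  62  64  69
  68  64]
100 L [226 226 226 227 227 176 119  95 108 143 155 148 149 142 144 147] R [204 162 134 128 144 192 216 217 215 217 200 141  77  58  56  67  62  64
  64  61]
110 L [230 226 222 227 226 207 149 101  96 107 133 152 153 145 152 153] R [184 146 130 135 164 202 217 218 220 213 160  88  64  62  62  61  65  63
  62  58]
130 L [233 228 225 223 225 227 205 151 102  96 107 139 151 151 157 150] R [141 126 138 172 206 219 216 217 213 154  79  49  54  58  58  54  56  48
  58  54]
150 L [237 234 229 221 222 223 223 204 150 108  96 115 139 150 151 150] R [127 142 181 212 218 219 222 214 152  72  53  51  54  48  57  57  50  51
  56  52]
170 L [231 230 227 227 221 219 221 222 207 156 107 101 120 141 152 151] R [140 181 213 220 220 217 187 125  69  52  50  50  52  57  47  54  50  57
  48  52]
185 L [235 237 235 234 228 223 221 220 222 195 139 101  98 104 101 109] R [170 209 223 221 221 200 137  70  47  49  50  42  53  48  49  53  48  40
  56  47]
192 L [237 234 236 238 234 224 220 219 220 222 222 221 220 223 222 225] R [222 222 228 232 226 179 101  55  39  51  52  54  46  50  51  47  49  47
  51  49]
290 top [ 78  82  74  79  72  98 129 163 205 229 225 224 225 223] bot [154 123 116 113 123 151 199 221 224 220 200 146  78  67  68  69  71  70
  68  67]
320 top [ 76  73  75  72  73 102 126 158 204 224 220 222 221 219] bot [149 118 114 113 117 154 198 221 221 221 204 151  90  77  76  78  82  94
 103 113]
350 top [ 81  77  74  72  73  99 123 158 198 221 222 221 219 218] bot [153 116 109 109 113 151 196 220 223 224 203 146  80  59  66  65  64  65
  60  67]
handleTraceback (most recent call last):
  File "<stdin>", line 8, in <module>
    return umr_minimum(a, axis, None, out, keepdims, initial, where)
ValueError: zero-size array to reduction operation minimum which has no identity
```

Run:
```python
from h import *
d=np.load("pics/scoop1.npz");im,K,T=d["im"],d["K"],d["T"]
g=im.astype(int).sum(2)//3
h=np.radians(55.8);u=np.array([np.cos(h),np.sin(h)]);o=np.array([.4584,-.2896])
for c in(305,320,330):
    print(c,[(r,int(g[r,c])) for r in list(range(126,142))+list(range(176,192))])
print("handle end",[(r,im[r,312].tolist()) for r in range(238,250)])
for z,px in((.016,[(320,r) for r in(130,132,134,180,182,184)]),(.028,[(312,r) for r in(243,244,245,246)])):
    w=cast(px,z,K,T)[:,:2]; print(z,px,(w-o)@u*1000)
```

```text
305 [(126, 183), (127, 182), (128, 181), (129, 187), (130, 183), (131, 173), (132, 175), (133, 172), (134, 175), (135, 169), (136, 173), (137, 172), (138, 175), (139, 173), (140, 176), (141, 173), (176, 125), (177, 122), (178, 150), (179, 167), (180, 159), (181, 139), (182, 131), (183, 135), (184, 153), (185, 185), (186, 199), (187, 197), (188, 201), (189, 201), (190, 196), (191, 201)]
320 [(126, 191), (127, 191), (128, 194), (129, 192), (130, 189), (131, 188), (132, 178), (133, 178), (134, 169), (135, 172), (136, 169), (137, 174), (138, 174), (139, 172), (140, 171), (141, 174), (176, 151), (177, 122), (178, 120), (179, 154), (180, 165), (181, 141), (182, 94), (183, 81), (184, 90), (185, 98), (186, 104), (187, 101), (188, 103), (189, 104), (190, 102), (191, 98)]
330 [(126, 184), (127, 184), (128, 185), (129, 180), (130, 185), (131, 184), (132, 188), (133, 181), (134, 168), (135, 173), (136, 169), (137, 169), (138, 174), (139, 173), (140, 165), (141, 170), (176, 164), (177, 137), (178, 114), (179, 139), (180, 161), (181, 165), (182, 150), (183, 130), (184, 128), (185, 136), (186, 162), (187, 183), (188, 194), (189, 194), (190, 196), (191, 197)]
handle end [(238, [60, 89, 124]), (239, [72, 99, 134]), (240, [67, 95, 129]), (241, [68, 93, 132]), (242, [71, 96, 134]), (243, [67, 97, 131]), (244, [65, 95, 129]), (245, [90, 108, 131]), (246, [140, 146, 155]), (247, [179, 178, 181]), (248, [191, 194, 197]), (249, [193, 194, 199])]
0.016 [(320, 130), (320, 132), (320, 134), (320, 180), (320, 182), (320, 184)] [92.3004 90.0905 87.8721 34.4    31.9633 29.5169]
0.028 [(312, 243), (312, 244), (312, 245), (312, 246)] [-42.056  -43.3948 -44.7365 -46.081 ]
```

Offset estimates put the scoop about 1.8 mm back in the grip. I compensate and lower with force sensing. The TCP height at contact will tell the outcome: blocked ≈0.032, on the pads ≈0.027, home ≈0.020.

Run:
```python
from h import *
ph=np.radians(10.5);u=np.array([np.cos(ph),np.sin(ph)])
s=np.array([.4397,.3252])+.0018*u
movel(np.r_[s,.12]); movel(np.r_[s,.042],v=.1); wait(.2)
f0=get_ft_force()
hit=movel(np.r_[s,.0245],v=.02,until_force=3); print(hit,get_tcp_pos(),get_ft_force()-f0,get_ft_torque(),get_time())
```

```text
True [0.4411 0.3248 0.0265] [ 0.9933 -1.2582  1.2736] [-0.3171 -0.2903  0.0375] 22.35
```

It entered the cutout and stopped on the pads. Press it home.

Run:
```python
from h import *
p=get_tcp_pos(); s=p[:2]
hit=movel(np.r_[s,.0195],v=.02,until_force=18); wait(.2); print(hit,get_tcp_pos(),get_ft_force(),get_ft_torque(),get_time())
command_gripper(0.5); print(get_grip_width()*88)
movel(np.r_[s,.10],v=.15); command_gripper(0.0)
# probe top with shut fingers: seated top at 0.033
movel(np.r_[s,.045],v=.15); wait(.2); hit=movel(np.r_[s,.026],v=.02,until_force=12); print(hit,get_tcp_pos(),get_ft_force(),get_time())
movel(np.r_[s,.15],v=.2); command_gripper(1.0)
ph=np.radians(10.5)
q=quat(ph-np.pi/2); move_pose([.4572,.2857,.24],q); wait(.3); im,K,T=shot("after1")
cv2.imwrite("pics/a1.png",cv2.resize(im[60:260,200:440],None,fx=2.5,fy=2.5)); print(get_time())
```

```text
True [0.4413 0.325  0.0199] [0.0496 0.1223 5.4217] [-0.0322  0.0778 -0.0152] 22.95
43.882729064555036
True [0.441  0.3248 0.0334] [-1.5133 -1.1244  7.5982] 26.3583
29.3
```

View pics/a1.png

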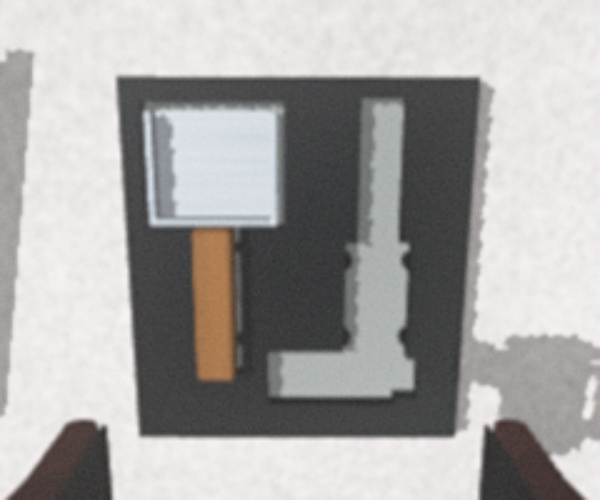

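The scoop is in its cutout (pan at top left, handle below). The finger probe met its top at 0.0334 against 0.033 expected, so it is home. Next, the caliper: I correct for the visible housing end face (1.3 mm) and the 1.4 % scale error (1.5 mm).

Run:
```python
from meas import *
h=np.radians(-59.0); u=np.array([np.cos(h),np.sin(h)])
o=np.array([.5421,.0082])+.0028*u
q=quat(h+np.pi/2)
move_pose(np.r_[o,.10],q); movel(np.r_[o,.015],v=.12)
command_gripper(0.0); print(o,get_grip_width()*88,get_finger_force(),get_tcp_pos())
movel(np.r_[o,.14],v=.2)
ph=np.radians(10.5);Rt=np.array([[np.cos(ph),-np.sin(ph)],[np.sin(ph),np.cos(ph)]])
s=np.array([.4572,.2857])+Rt@[-.018,-.042]
move_pose(np.r_[s,.12],quat(ph-np.pi/2)); wait(.3)
im,K,T=shot("held2"); g=im.astype(int).sum(2)//3
print(s,get_time(),get_joint_pos(),get_grip_width()*88,get_tcp_pos())
cv2.imwrite("pics/h2.png",im)
Rm=rot(get_ee_rot());t=get_tcp_pos()
for c in(312,318,324): print(c,[(r,int(g[r,c])) for r in range(40,110,2)])
for r in(60,70,80,90,100): print(r,((cast([(318,r)],.115,K,T)-t)@Rm*1000)[0,:2])
```

```text
[0.5435 0.0058] 29.433542061568644 29.975942373275757 [0.5435 0.0058 0.015 ]
[0.4472 0.2411] 36.3917 [ 0.4709  0.4069  1.9569 -0.      0.7777  1.8585] 29.93400103052232 [0.4472 0.241  0.12  ]
312 [(40, 221), (42, 220), (44, 223), (46, 222), (48, 221), (50, 224), (52, 224), (54, 225), (56, 230), (58, 231), (60, 228), (62, 182), (64, 68), (66, 87), (68, 201), (70, 199), (72, 198), (74, 199), (76, 196), (78, 198), (80, 198), (82, 198), (84, 197), (86, 197), (88, 197), (90, 198), (92, 197), (94, 197), (96, 201), (98, 195), (100, 200), (102, 199), (104, 193), (106, 197), (108, 199)]
318 [(40, 226), (42, 227), (44, 231), (46, 229), (48, 225), (50, 228), (52, 225), (54, 228), (56, 230), (58, 227), (60, 224), (62, 179), (64, 64), (66, 82), (68, 193), (70, 199), (72, 195), (74, 195), (76, 197), (78, 172), (80, 152), (82, 199), (84, 196), (86, 192), (88, 192), (90, 190), (92, 195), (94, 192), (96, 192), (98, 198), (100, 186), (102, 195), (104, 193), (106, 196), (108, 189)]
324 [(40, 229), (42, 228), (44, 227), (46, 229), (48, 228), (50, 226), (52, 226), (54, 222), (56, 219), (58, 220), (60, 225), (62, 182), (64, 69), (66, 86), (68, 193), (70, 197), (72, 195), (74, 191), (76, 198), (78, 169), (80, 153), (82, 195), (84, 197), (86, 192), (88, 188), (90, 133), (92, 191), (94, 194), (96, 191), (98, 186), (100, 132), (102, 194), (104, 193), (106, 191), (108, 184)]
60 [102.2285  -1.0302]
70 [97.5035 -1.032 ]
80 [92.6925 -1.0338]
90 [87.7933 -1.0357]
100 [82.8033 -1.0375]
```

View pics/h2.png

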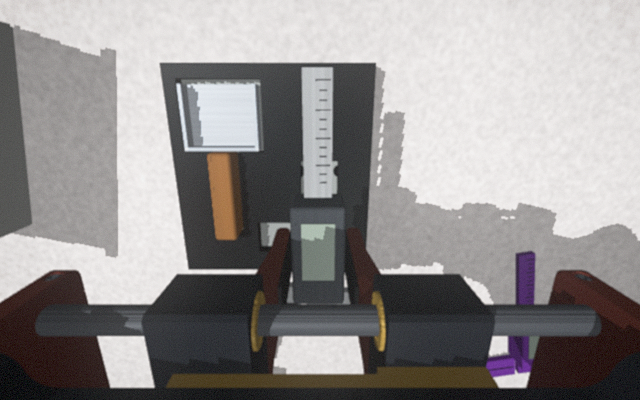

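The held view shows the beam tip at row 66.5, which is 99 mm from the TCP against 100 mm expected, and the beam is straight at columns 302–333. So it is centred in the grip and I insert it at the nominal seat.

Run:
```python
from h import *
s=np.array([.4472,.2411])
movel(np.r_[s,.042],v=.12); wait(.2)
f0=get_ft_force()
hit=movel(np.r_[s,.0245],v=.02,until_force=3); print(hit,get_tcp_pos(),get_ft_force()-f0,get_ft_torque(),get_time())
```

```text
True [0.4468 0.2406 0.0265] [ 1.7042 -2.7001  3.0204] [-0.3598 -0.2936  0.0357] 38.1
```

It is on the pads at 0.0265, as with the scoop. Press it home, release, and probe both tops at several points to check that they are level.

Run:
```python
from h import *
s=get_tcp_pos()[:2]; ph=np.radians(10.5);u=np.array([np.cos(ph),np.sin(ph)])
hit=movel(np.r_[s,.0195],v=.02,until_force=18); wait(.2); print(hit,get_tcp_pos(),get_ft_force(),get_time())
command_gripper(0.6); print(get_grip_width()*88)
movel(np.r_[s,.08],v=.2); command_gripper(0.0)
def probe(p,f=6):
    move_pose(np.r_[p,.06],quat(ph-np.pi/2)) if np.linalg.norm(p-get_tcp_pos()[:2])>.05 else movel(np.r_[p,.06],v=.2)
    movel(np.r_[p,.04],v=.15); wait(.1); hit=movel(np.r_[p,.026],v=.02,until_force=f); z=get_tcp_pos()[2]
    movel(np.r_[p,.06],v=.2); print(hit,z,get_time())
probe(s,12); probe(s+.02*u); probe(s-.02*u)
o=np.array([.4411,.3248]); probe(o-.035*u); probe(o+.018*u)
```

```text
True [0.447  0.2407 0.0199] [ 0.3429 -0.1045  5.0549] 38.7
52.78481395111744
True 0.033346605420005046 42.0
True 0.03331564103459192 43.375
True 0.03335323521225346 44.8417
True 0.03333510415062915 46.4
True 0.03335800353186629 47.85
```

Both tools are level and home: every probe met the top at 0.0333–0.0334. Retreat and take a final look.

Run:
```python
from h import *
ph=np.radians(10.5)
movel(np.r_[get_tcp_pos()[:2],.2],v=.2)
move_pose([.4572,.2857,.25],quat(ph-np.pi/2)); wait(.3); im,K,T=shot("fin")
cv2.imwrite("pics/f.png",cv2.resize(im[50:280,180:460],None,fx=2.5,fy=2.5)); print(get_time(),get_ft_force())
```

```text
49.4167 [-0.6919  1.558  -0.3919]
```

View pics/f.png

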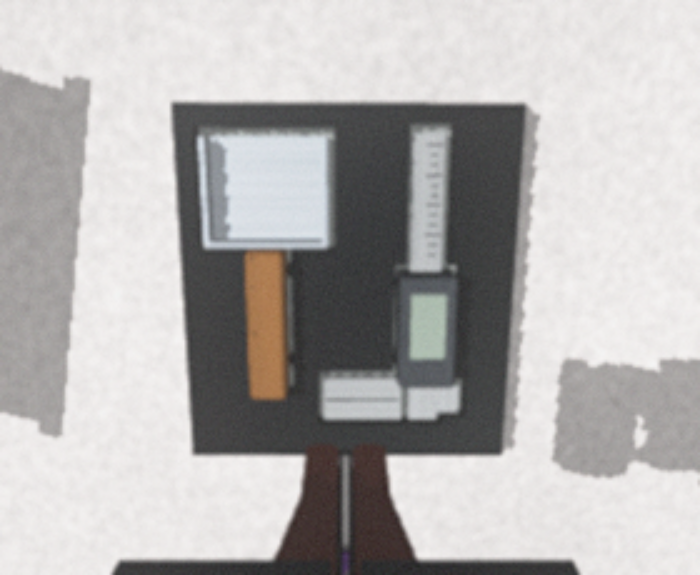

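The crop shows both tools in their own cutouts: the scoop with its pan at (267,185), and the caliper with its housing at (428,328) and its long jaws at (362,395) pointing to tray +y. The arm is clear of both.

```bash
python3 -c "
from station import *
print(job_done(),get_time())"
```

```text
the job is handed in; nothing more can be done
the job is handed in; nothing more can be done
```

The scoop and the caliper are each pressed home and level in their own cutouts, the phone, tweezers and tub were not touched, and the job was handed in at about 49 s of the 64 s allowed.

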